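# Clamp up the welding jig

### The job

Get the jig ready for tack welding: first throw the isolator lever to off (towards the robot), then put one sprung clamp on the free front edge of every plate standing in the jig, squarely and with its jaw pads biting fully on the plate, and lay any clamp left over in the aluminium tray. When all that is done, throw the isolator back to on, leave the plates home in their slots, and leave the other things on the bench where they are.

Things in the scene. Friction and masses are not known exactly. Their poses are not given: they have to be found in the camera images.
- clamp1: sprung hand clamp, black handles, steel body, dark rubber jaw pads; 144 mm long, 38 mm high, about 0.13 kg, lying on its side, pin upright (either side up). Origin: on the pin axis, underside; +x to the jaws, z along the pin. Handles: x = -21 to -83 mm, 32 mm high; closed, they are 63 mm wide over their outer faces at x = -55 mm, the best place to squeeze, and 73 mm at the rear ends
- clamp1_mouth (a point): centre of this clamp's jaw pads, 45 mm ahead of the pin, 16 mm above the underside. The pads reach from 29 to 61 mm ahead of the pin and are 32 mm high; closed they nearly touch
- clamp1_left (a joint): opening angle of each jaw of this clamp (both move alike), closed by a spring: 0 closed; 0.08 biting a plate, handles then 54 mm wide at x = -55 mm; 0.28 when squeezed to 32 mm there, the pads then gaping 28 mm; 0.34 fully open. Squeezing takes 7 N at first, 13 N at 0.28
- clamp2: sprung hand clamp, black handles, steel body, dark rubber jaw pads; 144 mm long, 38 mm high, about 0.13 kg, lying on its side, pin upright (either side up). Origin: on the pin axis, underside; +x to the jaws, z along the pin. Handles: x = -21 to -83 mm, 32 mm high; closed, they are 63 mm wide over their outer faces at x = -55 mm, the best place to squeeze, and 73 mm at the rear ends
- clamp2_mouth (a point): centre of this clamp's jaw pads, 45 mm ahead of the pin, 16 mm above the underside. The pads reach from 29 to 61 mm ahead of the pin and are 32 mm high; closed they nearly touch
- clamp2_left (a joint): opening angle of each jaw of this clamp (both move alike), closed by a spring: 0 closed; 0.08 biting a plate, handles then 54 mm wide at x = -55 mm; 0.28 when squeezed to 32 mm there, the pads then gaping 28 mm; 0.34 fully open. Squeezing takes 7 N at first, 13 N at 0.28
- clamp3: sprung hand clamp, black handles, steel body, dark rubber jaw pads; 144 mm long, 38 mm high, about 0.13 kg, lying on its side, pin upright (either side up). Origin: on the pin axis, underside; +x to the jaws, z along the pin. Handles: x = -21 to -83 mm, 32 mm high; closed, they are 63 mm wide over their outer faces at x = -55 mm, the best place to squeeze, and 73 mm at the rear ends
- clamp3_mouth (a point): centre of this clamp's jaw pads, 45 mm ahead of the pin, 16 mm above the underside. The pads reach from 29 to 61 mm ahead of the pin and are 32 mm high; closed they nearly touch
- clamp3_left (a joint): opening angle of each jaw of this clamp (both move alike), closed by a spring: 0 closed; 0.08 biting a plate, handles then 54 mm wide at x = -55 mm; 0.28 when squeezed to 32 mm there, the pads then gaping 28 mm; 0.34 fully open. Squeezing takes 7 N at first, 13 N at 0.28
- plate1: bare steel plate 130 x 10 x 60 mm standing upright on its long edge in the welding jig, resting on the bench, 0.6 kg, loose with 1 mm play each side; absent in some starts. Origin: centre of its underside; x along its length, y across its thickness. The front 65 mm stick out free towards the robot, the free upright edge being at x = -65 mm; the rear stands in the jig's slot, against its back
- plate2: bare steel plate 130 x 10 x 60 mm standing upright on its long edge in the welding jig, resting on the bench, 0.6 kg, loose with 1 mm play each side; absent in some starts. Origin: centre of its underside; x along its length, y across its thickness. The front 65 mm stick out free towards the robot, the free upright edge being at x = -65 mm; the rear stands in the jig's slot, against its back
- plate3: bare steel plate 130 x 10 x 60 mm standing upright on its long edge in the welding jig, resting on the bench, 0.6 kg, loose with 1 mm play each side; absent in some starts. Origin: centre of its underside; x along its length, y across its thickness. The front 65 mm stick out free towards the robot, the free upright edge being at x = -65 mm; the rear stands in the jig's slot, against its back
- jig: fixed dark steel welding jig: a block 360 mm wide (y), 40 mm high, its front face at x = 8 mm, with a 48 mm high back bar at x = 66 to 90 mm and three open-topped slots 12.5 mm wide, 125 mm apart in y, from front to back bar. Origin on the bench; a plate that is home has its origin at x = 0 in this frame, and sticks out to -x
- tray: shallow open aluminium tray 190 x 150 x 28 mm, walls and floor 4 mm; holds still. Origin: centre of its underside, x along the 190 mm
- isolator_base: housing of the isolator switch, 70 x 50 x 25 mm, fixed. Origin: centre of its underside; the lever hinges about its y axis 22 mm above the bench
- isolator_tip (a point): centre of the round knob (26 mm diameter) at the end of the isolator's lever, 80 mm from its hinge, about 92 mm above the bench at either end of its swing
- isolator (a joint): isolator lever angle: 0 = leaning fully to the housing's -x (towards the robot), OFF; 1.0 = leaning fully to its +x, ON; it stays where it is left and moves with about 1 N at the knob
- carton: bystander: small cardboard carton 75 x 55 x 60 mm
- bolt: bystander: dark steel bolt, about 84 mm long, lying
Not all that is in view belongs to the job. What is shaped like the plate3 but pink or purple is not meant.

How it is judged:
By the outcome, as a careful person would: the job done as asked, in the order asked, and still so for the second after the job is handed in, with the robot touching nothing.
Of plate1, plate2, plate3 only 2 to 3 are there at a start; the rules pass over those that are not, and their reading is None.
At some moment in a run one of clamp1, clamp2, clamp3 may be knocked a few centimetres aside while the robot is not near it.
Once in a run the grip may slacken for a moment while it holds something.
It also fails if it takes over 210 s, if anything falls off the work surface, if the arm or the gripper's body presses on something with over 40 N, if the wrist force passes 120 N, or if a joint passes its speed limit or range.

### The arm

A 7-joint arm with a two-finger parallel gripper is mounted at the origin on the work surface. World frame = base frame: x ahead of the robot, y to its left, z up, the work surface at z = 0. Lengths are in m, angles in degrees, forces in N, time in s.
With the tool pointing down it reaches from about 0.425 to 0.875 m from the base axis. Payload 4.7 kg.
Tool frame: the origin (TCP) lies at the centre of the arm's flange, where the gripper is bolted on; the fingertips stand 182 mm ahead of it and the grasp point (between the pads) lies 164 mm ahead of it (env.grip_depth is the distance from the TCP to the grasp point, in m); z points along the fingers, y is the line along which they close (so a half turn about z gives the same grasp; the last joint's range is limited). The gripper opens to 87 mm and grips with 3 to 60 N. Pads are 19 mm wide; open, the fingers measure 117 mm over their backs; the gripper's body (75 mm by 190 mm) begins 51 mm behind the grasp point.
Start: joints at [66.412, 18.392, -4.016, 83.108, 1.295, 78.541, -3.26], TCP at [0.268, -0.592, 0.405] pointing down, gripper open.
Joint ranges: [-163.93, 163.93], [-17.29, 119.83], [-79.2, 71.16], [3.27, 140.29], [-89.18, 269.18], [5.43, 117.66], [-154.24, 154.24]. Speed limits (degrees/s): [147.25, 147.25, 180, 180, 180, 180, 180].

### API

Orientations are given as [roll, pitch, yaw] about the fixed x, y, z axes, in that order (R = Rz(yaw) Ry(pitch) Rx(roll)).
In Python, from cell import env gives the robot as it stands. The module is installed in compiled form; this text tells all that it offers.
- The arm moves only by the tool send_rows, never from a script. Its arguments are lists of equal length, an entry for each row: "xyz": the shift along the tool's x, y, z in m, a list of three; "rotation": the turn, a rotation vector about the tool's x, y, z in rad, a list of three; "jaw": the opening, from 0 (shut) to 1 (fully open). A call has 1 to 20 rows; each row shifts and turns the commanded pose from where the row before left it, along the tool's axes as they then stand; what a row does not reach is not made up. A row lasts 1/10 s, in which the tool goes at most 50 mm and 8.59 degrees, less where a joint would pass 70% of its speed; a pose out of reach is approached as far as the arm can. A call is refused whole if a number of a shift passes 0.05 or a number of a turn 0.15, either way. A call with a gripper value outside its range is refused whole. The fingers move at their own pace and stop on an object; "newtons" is the grip in N (left out, the last holds). Time passes only in rows, so rows that do not move let the fingers close. It gives the time, the measured TCP pose, the force, the opening and the grip force at its end, in the units of the state.
- env.get_obs(): the state, without advancing time (a new reading comes with each control period).
- env.read_camera(name): name is "scene" or "top"; returns a dict with "image" (480x640x3 uint8, blue, green, red), "fx", "fy", "cx", "cy" (pixels), "R" (3x3) and "t" (3): a world point X has camera coordinates R X + t. Camera axes: x right, y down, z forward; pixel columns grow to the right and rows downward; lengths in m; the calibration is good to about 2 mm. A picture is of the moment at which its call begins. There is no depth.
- env.sign_off(): hands the job in; it is judged then, once.
The state is a dict: "time_s": time; "qpos": joint angles; "joint_velocities": joint speeds; "effort": joint torques, N m; "tool_pos": TCP position; "tool_rot": TCP orientation; "force": force on the tool from outside, world axes, zero at the start; "wrist_torque": the same for the moment, N m; "grip_width": finger opening in m; "grasp_force": force on a finger pad.
Only numpy, scipy, OpenCV 4.12 (cv2) and the standard library are available. Lean on these libraries where they do the work, as an engineer would, in place of code of your own. Each camera call takes 0.05 s, during which the arm holds its last target. There are 200 camera calls.

## Working session

There is one attempt and no reset: what is moved stays moved. The work goes in short steps, Python scripts to look and compute and a tool call to move; the robot and the scene stay as the last step left them, time stands still between calls to the robot, and variables do not carry over. Pictures are saved under pics/ and viewed, at most 14 in all, crops included, and the job is handed in when it is done.

Besides the shell and the picture viewer there is one more tool, called as name(argument=value, ...) on one line, values as JSON. send_rows: Moves the arm, as the interface text tells. Its arguments: {"type":"object","properties":{"xyz":{"type":"array"},"rotation":{"type":"array"},"jaw":{"type":"array"},"newtons":{"type":"number"}},"required":["xyz","rotation","jaw"]}

```bash
mkdir -p pics; python3 - <<'E'
from cell import env
import cv2,numpy as np
o=env.get_obs()
for k in o: print(k,np.round(o[k],3))
for n in("scene","top"):
    c=env.read_camera(n); cv2.imwrite(f"pics/{n}0.png",c["image"]); print(n,c["fx"],c["cx"],c["cy"],np.round(c["R"],4).tolist(),np.round(c["t"],4).tolist())
print(env.grip_depth)
E
```

```text
time_s 0.0
qpos [66.413 18.439 -4.015 83.175  1.294 78.541 -3.261]
joint_velocities [ 0.054 -0.064  0.007  0.14  -0.004  0.062  0.134]
effort [ 0.0000e+00 -4.9129e+01 -4.0400e-01 -3.1253e+01 -6.4000e-02  4.4000e-02
  0.0000e+00]
tool_pos [ 0.268 -0.592  0.404]
tool_rot [-1.79891e+02  5.00000e-03  2.43960e+01]
force [-0.83  -0.038  0.078]
wrist_torque [0.004 0.057 0.004]
grasp_force 0.0
grip_width 0.087
scene 603.8922622118421 315.45612903795825 247.78165511840902 [[0.6695, 0.7427, 0.0125], [0.4671, -0.4078, -0.7846], [-0.5776, 0.5311, -0.6199]] [-0.4188, -0.153, 1.6222]
top 472.67157821619054 313.4757889888717 240.71266899948776 [[0.0265, -0.9996, 0.0038], [-0.9968, -0.0267, -0.0754], [0.0755, -0.0018, -0.9971]] [0.0485, 0.5592, 1.3693]
0.1635
```

View pics/top0.png

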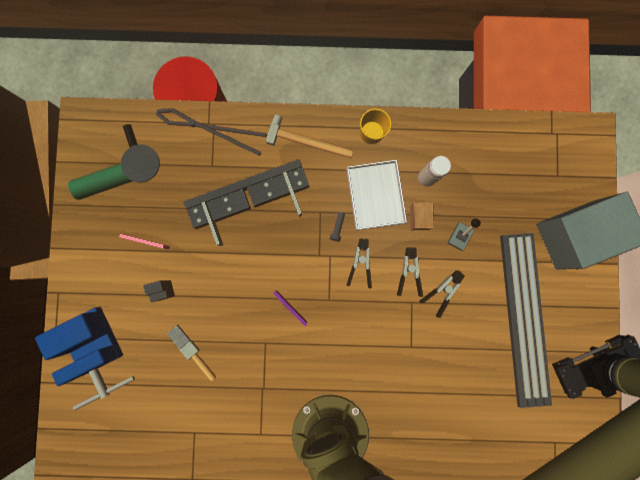

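View pics/scene0.png

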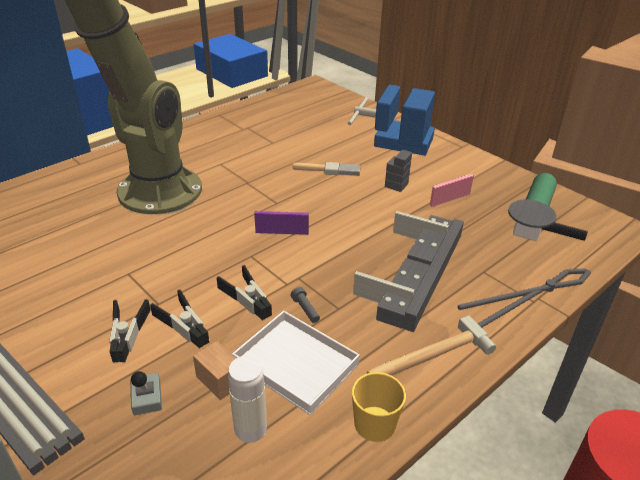

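Top view: three clamps at about (361,262), (410,270), (448,292). The jig is at (247,195), with plates in its two outer slots at (212,222) and (293,193); the middle slot is empty. The tray is at (377,195) and the isolator at (463,234), its knob at (476,223). 

Lookalikes for the plates are pink (144,241) and purple (290,308), neither in the jig, so not meant. The tongs, hammer and brush aren't clamps. I'll check this in close crops.

```bash
python3 - <<'E'
import cv2,numpy as np
t=cv2.imread("pics/top0.png"); s=cv2.imread("pics/scene0.png")
a=cv2.resize(t[205:325,330:490],None,fx=5,fy=5,interpolation=cv2.INTER_CUBIC)
b=cv2.resize(t[150:250,175:315],None,fx=5.7,fy=5.7,interpolation=cv2.INTER_CUBIC)
cv2.imwrite("pics/a.png",a);cv2.imwrite("pics/b.png",b[:600,:800])
E
```

```text
(no output)
```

View pics/a.png

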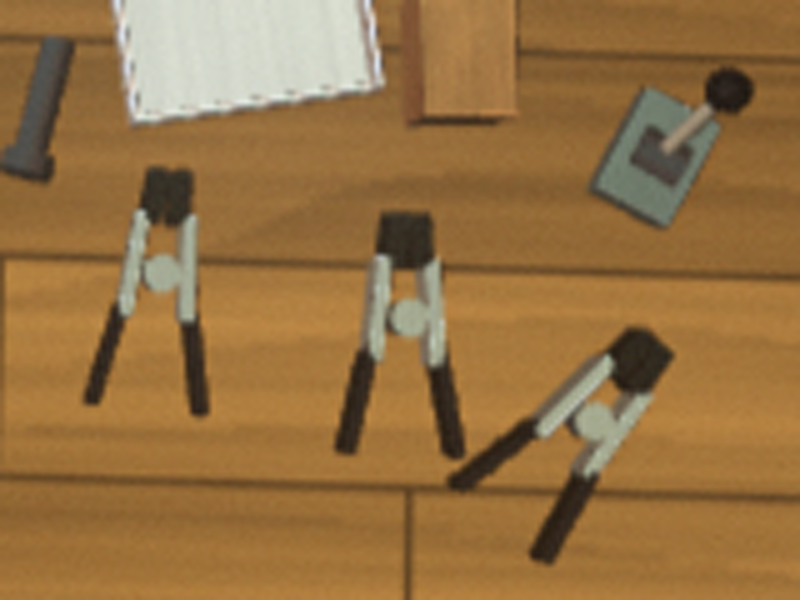

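View pics/b.png

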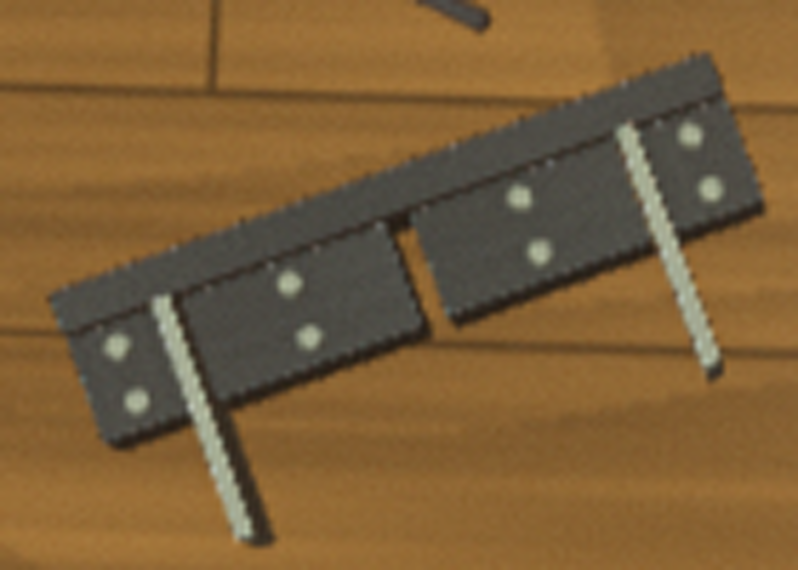

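The crops confirm three clamps, all jaws pointing away from the robot, the isolator ON with its knob leaning away, and steel plates in the outer slots only. Next I'll convert these to positions.

```bash
cat > h.py <<'E'
from cell import env
import cv2,numpy as np
def cam(n="top"): return env.read_camera(n)
def w(c,uv,z):
    d=np.array([(uv[0]-c["cx"])/c["fx"],(uv[1]-c["cy"])/c["fy"],1.])
    R=np.array(c["R"]);C=-R.T@np.array(c["t"]);d=R.T@d
    return (C+d*(z-C[2])/d[2])
def crop(p,k,o): return ((p[0]+.5)/k-.5+o[0],(p[1]+.5)/k-.5+o[1])
def pr(c,X):
    p=np.array(c["R"])@np.array(X)+np.array(c["t"]); return c["fx"]*p[0]/p[2]+c["cx"],c["fy"]*p[1]/p[2]+c["cy"]
def go(x,y,z,yaw):
    "x,y,z = wanted grasp point; prints the tool-axes move: turn first, then shift"
    o=env.get_obs(); p=np.array(o["tool_pos"]); r=o["tool_rot"]
    d=np.array([x,y,z+env.grip_depth])-p; a=np.radians(yaw)
    print("t",round(o["time_s"],2),"pos",np.round(p,4),"rot",np.round(r,2),"F",np.round(o["force"],1),"w",round(o["grip_width"],4),"gf",round(o["grasp_force"],1))
    print(" turn z rad",round(-np.radians((yaw-r[2]+180)%360-180),3)," then shift",np.round([d[0]*np.cos(a)+d[1]*np.sin(a),d[0]*np.sin(a)-d[1]*np.cos(a),-d[2]],4))
E
python3 - <<'E'
from h import *
c=cam(); A=lambda p,z:w(c,crop(p,5,(330,205)),z)[:2]; B=lambda p,z:w(c,crop(p,5.7,(175,150)),z)[:2]
for n,pin,jaw,h1,h2 in(("A",(162,272),(170,170),(93,402),(201,412)),("B",(408,317),(405,213),(345,452),(455,455)),("C",(593,422),(657,340),(460,485),(542,558))):
    P=A(pin,.038);J=A(jaw,.032);H=(A(h1,.032)+A(h2,.032))/2;d=J-H
    th=np.degrees(np.arctan2(d[1],d[0])); u=d/np.linalg.norm(d)
    print(n,"pin",P.round(4),"len",np.linalg.norm(d).round(4),"yaw",th.round(2),"jaw ahead",((J-P)@u).round(4),"lat",(u[0]*(P-H)[1]-u[1]*(P-H)[0]).round(4),"squeeze",(P-.055*u).round(4))
for n,r,f in(("L",(162,298),(245,538)),("R",(626,127),(711,365))):
    r=B(r,.06);f=B(f,.06);d=r-f;print(n,"front",f.round(4),"len",np.linalg.norm(d).round(4),"yaw",np.degrees(np.arctan2(d[1],d[0])).round(2))
base=A((655,157),.025);k=A((729,90),.092);d=k-base
print("iso base",base.round(4),"knob",k.round(4),"ang",np.degrees(np.arctan2(d[1],d[0])).round(1),np.linalg.norm(d).round(4))
e=A((720,130),.025)-A((667,228),.025);print("iso edge ang",np.degrees(np.arctan2(e[1],e[0])).round(1),np.linalg.norm(e).round(4))
q=[w(c,p,.028)[:2] for p in((348,168),(396,160),(406,222),(356,229))];print("tray",np.round(q,3).tolist(),np.mean(q,0).round(3))
print("carton",w(c,(423,216),.06).round(3),"bottle top",w(c,(440,165),.15).round(3))
go(0.5,-.3,.2,60)
E
```

```text
A pin [ 0.507  -0.0786] len 0.1386 yaw -4.46 jaw ahead 0.0601 lat -0.0005 squeeze [ 0.4522 -0.0743]
B pin [ 0.4848 -0.2215] len 0.1396 yaw -0.56 jaw ahead 0.0607 lat -0.0017 squeeze [ 0.4298 -0.221 ]
C pin [ 0.4271 -0.329 ] len 0.1398 yaw -40.03 jaw ahead 0.0619 lat -0.0014 squeeze [ 0.385  -0.2936]
L front [0.5381 0.3369] len 0.1289 yaw 21.32
R front [0.6316 0.1061] len 0.129 yaw 21.16
iso base [ 0.5829 -0.3685] knob [ 0.6154 -0.3888] ang -32.0 0.0384
iso edge ang -27.9 0.0663
tray [[0.776, -0.033], [0.804, -0.175], [0.62, -0.207], [0.595, -0.06]] [ 0.699 -0.119]
carton [ 0.634 -0.249  0.06 ] bottle top [ 0.762 -0.273  0.15 ]
t 0.15 pos [ 0.2684 -0.5918  0.4039] rot [-179.91    0.     24.4 ] F [-0.2 -0.7 -0.2] w 0.0869 gf 0.0
 turn z rad -0.621  then shift [0.3685 0.0547 0.0404]
```

send_rows(xyz=[[0,0,0],[0,0,0],[0,0,0],[0,0,0],[0,0,0],[0,0,0],[0,0,0],[0.03,-0.044,0],[0.03,-0.044,0],[0.03,-0.044,0],[0.03,-0.044,0],[0.03,-0.044,0],[0.03,-0.044,0],[0.03,-0.044,0],[0.03,-0.044,0],[0,0,0],[0,0,0],[0,0,0]], rotation=[[0,0,0.1357],[0,0,0.1357],[0,0,0.1357],[0,0,0.1357],[0,0,0.1357],[0,0,0.1357],[0,0,0.1357],[0,0,0],[0,0,0],[0,0,0],[0,0,0],[0,0,0],[0,0,0],[0,0,0],[0,0,0],[0,0,0],[0,0,0],[0,0,0]], jaw=[0,0,0,0,0,0,0,0,0,0,0,0,0,0,0,0,0,0], newtons=20)

```text
time_s: 1.95
tool_pos: [0.6279, -0.4198, 0.4043]
tool_rot: [179.9, 0.1, -30.1]
force: [-1.0, -1.0, 0.7]
grip_width: 0.0004
grasp_force: 0.0
```

```bash
python3 -c "
from h import *
go(.650,-.407,.0985,-30)"
```

```text
t 1.95 pos [ 0.6279 -0.4198  0.4043] rot [ 1.7991e+02  5.0000e-02 -3.0130e+01] F [-1.  -1.   0.7] w 0.0004 gf 0.0
 turn z rad -0.002  then shift [ 0.0127 -0.0221  0.1423]
```

send_rows(xyz=[[0.0064,-0.011,0],[0.0064,-0.011,0],[0,0,0.028],[0,0,0.028],[0,0,0.028],[0,0,0.028],[0,0,0.03],[0,0,0],[0,0,0]], rotation=[[0,0,0],[0,0,0],[0,0,0],[0,0,0],[0,0,0],[0,0,0],[0,0,0],[0,0,0],[0,0,0]], jaw=[0,0,0,0,0,0,0,0,0])

```text
time_s: 2.85
tool_pos: [0.6514, -0.4057, 0.2629]
tool_rot: [-180.0, 0.0, -30.0]
force: [0.1, -0.2, 0.6]
grip_width: 0.0002
grasp_force: 0.0
```

send_rows(xyz=[[-0.008,0,0],[-0.008,0,0],[-0.008,0,0],[-0.008,0,0],[-0.008,0,0],[-0.008,0,0],[-0.008,0,0],[-0.008,0,0],[-0.008,0,0],[-0.008,0,0],[-0.005,0,0],[0,0,0]], rotation=[[0,0,0],[0,0,0],[0,0,0],[0,0,0],[0,0,0],[0,0,0],[0,0,0],[0,0,0],[0,0,0],[0,0,0],[0,0,0],[0,0,0]], jaw=[0,0,0,0,0,0,0,0,0,0,0,0])

```text
time_s: 4.05
tool_pos: [0.5768, -0.3629, 0.2626]
tool_rot: [-180.0, 0.1, -30.0]
force: [-0.4, -1.7, 0.2]
grip_width: 0.0004
grasp_force: 0.0
```

send_rows(xyz=[[-0.003,0,0],[-0.003,0,0],[-0.002,0,0],[0,0,0]], rotation=[[0,0,0],[0,0,0],[0,0,0],[0,0,0]], jaw=[0,0,0,0])

```text
time_s: 4.45
tool_pos: [0.572, -0.3602, 0.263]
tool_rot: [-180.0, -0.4, -30.0]
force: [7.7, -4.2, -6.0]
grip_width: 0.0006
grasp_force: 4.2
```

send_rows(xyz=[[0.01,0,0],[0,0,-0.03],[0,0,-0.03],[0,0,-0.03],[0,0,0],[0,0,0],[0,0,0],[0,0,0],[0,0,0],[0,0,0],[0,0,0]], rotation=[[0,0,0],[0,0,0],[0,0,0],[0,0,0],[0,0,-0.089],[0,0,-0.089],[0,0,-0.089],[0,0,-0.089],[0,0,-0.089],[0,0,0],[0,0,0]], jaw=[0,0,0,0,1,1,1,1,1,1,1])

```text
time_s: 5.55
tool_pos: [0.5792, -0.3645, 0.3526]
tool_rot: [-180.0, 0.0, -4.7]
force: [0.6, -0.4, 0.3]
grip_width: 0.0488
grasp_force: 0.0
```

```bash
python3 -c "
from h import *
go(.4522,-.0743,.12,-4.5)
c=cam('scene');cv2.imwrite('pics/s1.png',c['image'])
cv2.imwrite('pics/s1c.png',cv2.resize(c['image'][240:440,80:340],None,fx=3,fy=3))"
```

```text
t 5.55 pos [ 0.5792 -0.3645  0.3526] rot [-1.7998e+02  4.0000e-02 -4.6600e+00] F [ 0.6 -0.4  0.3] w 0.0488 gf 0.0
 turn z rad -0.003  then shift [-0.1494 -0.2794  0.0691]
```

View pics/s1c.png

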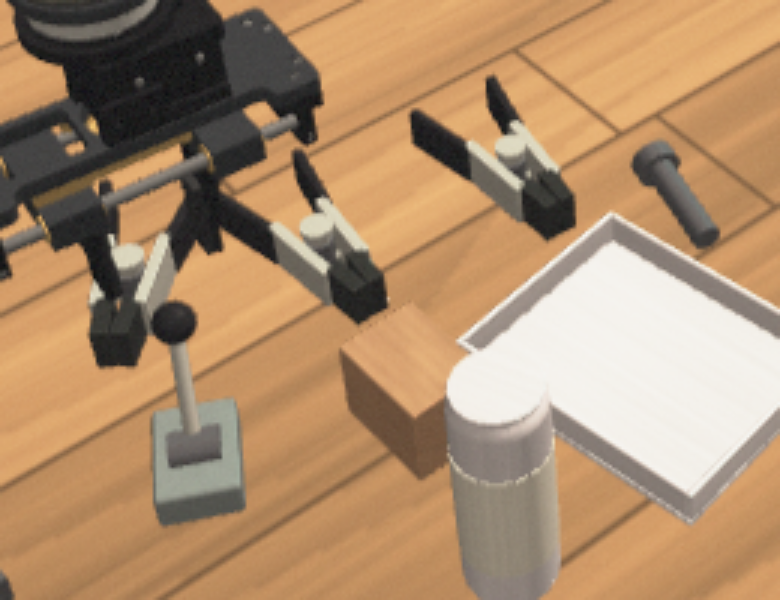

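The lever now leans towards the robot (knob at crop (175,322)), so the isolator is OFF. The clamps are unmoved. Next, the clamp nearest the jig.

send_rows(xyz=[[-0.015,-0.028,0],[-0.015,-0.028,0],[-0.015,-0.028,0],[-0.015,-0.028,0],[-0.015,-0.028,0],[-0.015,-0.028,0],[-0.015,-0.028,0],[-0.015,-0.028,0],[-0.015,-0.028,0],[-0.015,-0.028,0],[0,0,0.023],[0,0,0.023],[0,0,0.023],[0,0,0],[0,0,0]], rotation=[[0,0,0],[0,0,0],[0,0,0],[0,0,0],[0,0,0],[0,0,0],[0,0,0],[0,0,0],[0,0,0],[0,0,0],[0,0,0],[0,0,0],[0,0,0],[0,0,0],[0,0,0]], jaw=[1,1,1,1,1,1,1,1,1,1,1,1,1,1,1])

```text
time_s: 7.1
tool_pos: [0.4519, -0.0734, 0.2842]
tool_rot: [-180.0, 0.0, -4.6]
force: [-0.5, 0.1, 0.6]
grip_width: 0.0873
grasp_force: 0.0
```

```bash
python3 -c "
from h import *
go(.4522,-.0743,.0225,-4.5)
a=cv2.imread('pics/s1.png');b=cam('scene')['image'];cv2.imwrite('pics/s2.png',b)
o=cv2.imread('pics/scene0.png')
for n,p in (('A',(.507,-.0786,.02)),('B',(.4848,-.2215,.02)),('C',(.4271,-.329,.02))):
  u,v=map(int,pr(cam('scene'),p)); print(n,u,v,[int((cv2.absdiff(o,b)[v-15:v+15,u-25:u+25].max(2)>40).sum())])"
```

```text
t 7.1 pos [ 0.4519 -0.0734  0.2842] rot [-1.7999e+02  2.0000e-02 -4.5700e+00] F [-0.5  0.1  0.6] w 0.0873 gf 0.0
 turn z rad -0.001  then shift [0.0004 0.0008 0.0982]
A 250 295 [0]
B 186 321 [0]
C 123 331 [69]
```

send_rows(xyz=[[0,0,0.025],[0,0,0.025],[0,0,0.025],[0,0,0.023],[0,0,0],[0,0,0],[0,0,0],[0,0,0],[0,0,0],[0,0,0],[0,0,0],[0,0,0],[0,0,0]], rotation=[[0,0,0],[0,0,0],[0,0,0],[0,0,0],[0,0,0],[0,0,0],[0,0,0],[0,0,0],[0,0,0],[0,0,0],[0,0,0],[0,0,0],[0,0,0]], jaw=[1,1,1,1,1,0,0,0,0,0,0,0,0], newtons=25)

```text
time_s: 8.6
tool_pos: [0.4519, -0.0739, 0.1868]
tool_rot: [179.9, -0.0, -4.5]
force: [-3.7, -0.7, 7.8]
grip_width: 0.0313
grasp_force: 15.9
```

send_rows(xyz=[[0,0,0],[0,0,-0.01],[0,0,-0.03],[0,0,-0.03],[0,0,-0.03],[0,0,0],[0,0,0],[0,0,0],[0,0,0],[0,0,0],[0,0,0],[0,0,0]], rotation=[[0,0,0],[0,0,0],[0,0,0],[0,0,0],[0,0,0],[0,0,-0.09],[0,0,-0.09],[0,0,-0.09],[0,0,-0.09],[0,0,-0.09],[0,0,0],[0,0,0]], jaw=[0,0,0,0,0,0,0,0,0,0,0,0])

```text
time_s: 9.8
tool_pos: [0.4517, -0.0734, 0.286]
tool_rot: [180.0, -0.0, 21.1]
force: [-0.3, 0.4, -1.1]
grip_width: 0.0235
grasp_force: 24.7
```

```bash
python3 -c "
from h import *
go(.3963,.2819,.037,21.2)"
```

```text
t 9.8 pos [ 0.4517 -0.0734  0.286 ] rot [ 1.7999e+02 -1.0000e-02  2.1140e+01] F [-0.3  0.4 -1.1] w 0.0235 gf 24.7
 turn z rad -0.001  then shift [ 0.0768 -0.3513  0.0855]
```

send_rows(xyz=[[0.0064,-0.0293,0],[0.0064,-0.0293,0],[0.0064,-0.0293,0],[0.0064,-0.0293,0],[0.0064,-0.0293,0],[0.0064,-0.0293,0],[0.0064,-0.0293,0],[0.0064,-0.0293,0],[0.0064,-0.0293,0],[0.0064,-0.0293,0],[0.0064,-0.0293,0],[0.0064,-0.0293,0],[0,0,0.0295],[0,0,0.029],[0,0,0.027],[0,0,0]], rotation=[[0,0,0],[0,0,0],[0,0,0],[0,0,0],[0,0,0],[0,0,0],[0,0,0],[0,0,0],[0,0,0],[0,0,0],[0,0,0],[0,0,0],[0,0,0],[0,0,0],[0,0,0],[0,0,0]], jaw=[0,0,0,0,0,0,0,0,0,0,0,0,0,0,0,0])

```text
time_s: 11.4
tool_pos: [0.3942, 0.2808, 0.1971]
tool_rot: [180.0, 0.4, 21.2]
force: [-1.4, -0.1, -1.1]
grip_width: 0.0235
grasp_force: 24.7
```

```bash
python3 -c "
from h import *
go(.4616,.3072,.037,21.2)
t=cam()['image'];s=cam('scene')['image']
cv2.imwrite('pics/t3.png',np.hstack([cv2.resize(t[170:320,160:260],None,fx=4,fy=4),cv2.resize(s[200:350,280:380],None,fx=4,fy=4)]))"
```

```text
t 11.4 pos [0.3942 0.2808 0.1971] rot [179.97   0.44  21.18] F [-1.4 -0.1 -1.1] w 0.0235 gf 24.7
 turn z rad -0.0  then shift [ 0.0723 -0.0003 -0.0034]
```

View pics/t3.png

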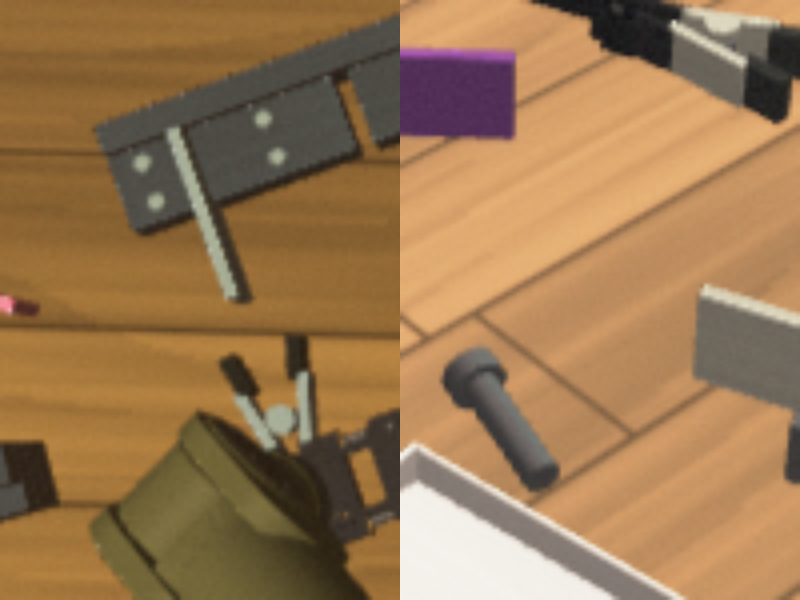

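```bash
python3 -c "
from h import *
t=cam()['image']
cv2.imwrite('pics/t4.png',cv2.resize(t[215:290,200:280],None,fx=8,fy=8,interpolation=cv2.INTER_CUBIC))"
```

```text
(no output)
```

View pics/t4.png

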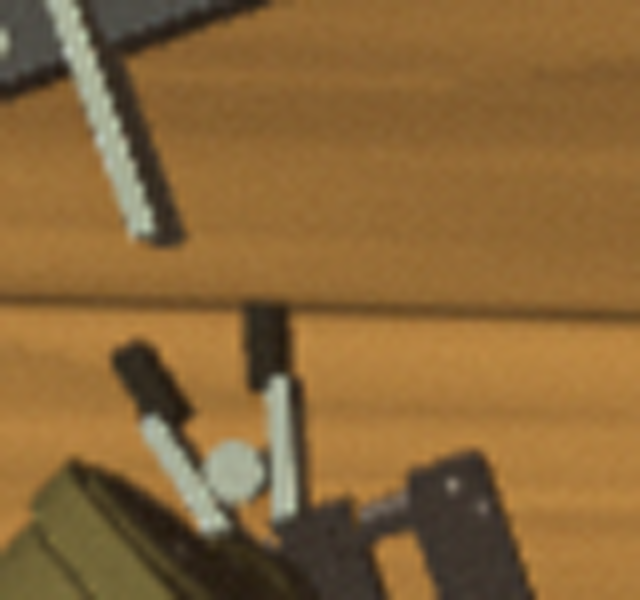

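Held clamp: pin at crop (233,472), jaw tips at (130,345) and (267,308). The plate's front end is at (143,237). The clamp is turned about 4° clockwise relative to the plate, so I'll compute the correction.

```bash
cat >> h.py <<'E'
def fix(k,o,pin,t1,t2,zu,F,yaw,gap=.027):
    "clamp in hand: pixels of pin, jaw tips in crop; zu underside height; F plate front, yaw plate; prints turn then shift"
    c=cam();P=w(c,crop(pin,k,o),zu+.038)[:2];T=(w(c,crop(t1,k,o),zu+.032)[:2]+w(c,crop(t2,k,o),zu+.032)[:2])/2
    d=T-P;th=np.degrees(np.arctan2(d[1],d[0]));o=env.get_obs();G=np.array(o["tool_pos"][:2]);g=o["tool_rot"][2]
    rel=P-G;a=np.radians(g);print("pin rel to tool",np.round([rel[0]*np.cos(a)+rel[1]*np.sin(a),rel[0]*np.sin(a)-rel[1]*np.cos(a)],4),"clamp yaw",th.round(2),"tool",g,"tip ahead",np.linalg.norm(d).round(4))
    dy=np.radians(yaw-th);Rm=np.array([[np.cos(dy),-np.sin(dy)],[np.sin(dy),np.cos(dy)]])
    y=np.radians(yaw);u=np.array([np.cos(y),np.sin(y)]);goal=np.array(F)-gap*u-Rm@rel
    e=goal-G;b=a+dy;print("turn z",round(-dy,4),"goal grasp",goal.round(4),"shift after",np.round([e[0]*np.cos(b)+e[1]*np.sin(b),e[0]*np.sin(b)-e[1]*np.cos(b)],4),"tool yaw",round(np.degrees(b),2))
E
python3 -c "
from h import *
fix(8,(200,215),(233,472),(130,345),(267,308),.0105,(.5381,.3369),21.2)"
```

```text
pin rel to tool [0.0618 0.0012] clamp yaw 16.67 tool 21.21032311854432 tip ahead 0.0543
turn z -0.0791 goal grasp [0.4567 0.3014] shift after [0.0623 0.0092] tool yaw 25.74
```

send_rows(xyz=[[0,0,0],[0,0.009,-0.003],[0.01,0,0],[0.01,0,0],[0.01,0,0],[0.005,0,0],[0.005,0,0],[0,0,0],[0,0,0]], rotation=[[0,0,-0.075],[0,0,0],[0,0,0],[0,0,0],[0,0,0],[0,0,0],[0,0,0],[0,0,0],[0,0,0]], jaw=[0,0,0,0,0,0,0,0,0])

```text
time_s: 12.5
tool_pos: [0.4356, 0.2913, 0.203]
tool_rot: [-180.0, 0.1, 25.6]
force: [0.1, -0.2, -0.9]
grip_width: 0.0235
grasp_force: 24.7
```

```bash
python3 -c "
from h import *
go(.455,.303,.037,25.5)
t=cam()['image']
cv2.imwrite('pics/t5.png',cv2.resize(t[200:275,190:270],None,fx=8,fy=8,interpolation=cv2.INTER_CUBIC))"
```

```text
t 12.5 pos [0.4356 0.2913 0.203 ] rot [-1.800e+02  5.000e-02  2.556e+01] F [ 0.1 -0.2 -0.9] w 0.0235 gf 24.7
 turn z rad 0.001  then shift [ 0.0225 -0.0022  0.0025]
```

View pics/t5.png

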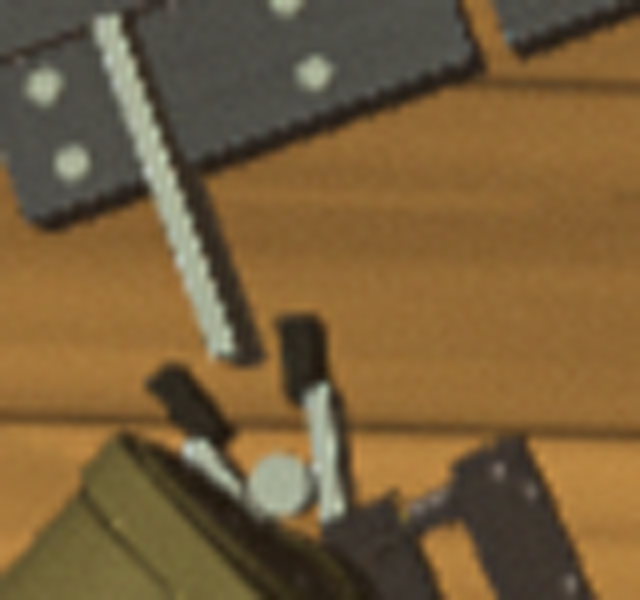

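Pin at (280,485), tips at (168,370) and (302,317). The plate edge at (225,356) is central in the mouth and square to it.

```bash
python3 -c "
from h import *
fix(8,(190,200),(280,485),(168,370),(302,317),.016,(.5381,.3369),21.2,.025)"
```

```text
pin rel to tool [0.0623 0.002 ] clamp yaw 20.91 tool 25.56620361105347 tip ahead 0.0542
turn z -0.005 goal grasp [0.4579 0.3025] shift after [ 0.0251 -0.0005] tool yaw 25.85
```

send_rows(xyz=[[0.007,0,0],[0.006,0,0],[0.006,0,0],[0.006,0,0],[0,0,0],[0,0,0]], rotation=[[0,0,0],[0,0,0],[0,0,0],[0,0,0],[0,0,0],[0,0,0]], jaw=[0,0,0,0,0,0])

```text
time_s: 13.2
tool_pos: [0.4584, 0.302, 0.203]
tool_rot: [-180.0, 0.0, 25.6]
force: [-1.3, -0.4, -0.5]
grip_width: 0.0235
grasp_force: 24.7
```

send_rows(xyz=[[0,0,0],[0,0,0],[0,0,0],[0,0,0],[0,0,0],[0,0,0],[0,0,0],[0,0,0],[0,0,0]], rotation=[[0,0,0],[0,0,0],[0,0,0],[0,0,0],[0,0,0],[0,0,0],[0,0,0],[0,0,0],[0,0,0]], jaw=[0.35,0.45,0.55,0.7,0.85,1,1,1,1])

```text
time_s: 14.1
tool_pos: [0.4584, 0.3021, 0.2033]
tool_rot: [180.0, -0.0, 25.6]
force: [1.1, 0.3, -0.1]
grip_width: 0.0839
grasp_force: 0.0
```

```bash
python3 -c "
from h import *
go(.458,.302,.24,25.5)
t=cam()['image'];s=cam('scene')['image']
cv2.imwrite('pics/t6.png',np.hstack([cv2.resize(t[185:285,180:260],None,fx=5,fy=5),cv2.resize(s[180:280,360:440],None,fx=5,fy=5)]))"
```

```text
t 14.1 pos [0.4584 0.3021 0.2033] rot [180.    -0.    25.56] F [ 1.1  0.3 -0.1] w 0.0839 gf 0.0
 turn z rad 0.001  then shift [-4.000e-04 -1.000e-04 -2.002e-01]
```

View pics/t6.png

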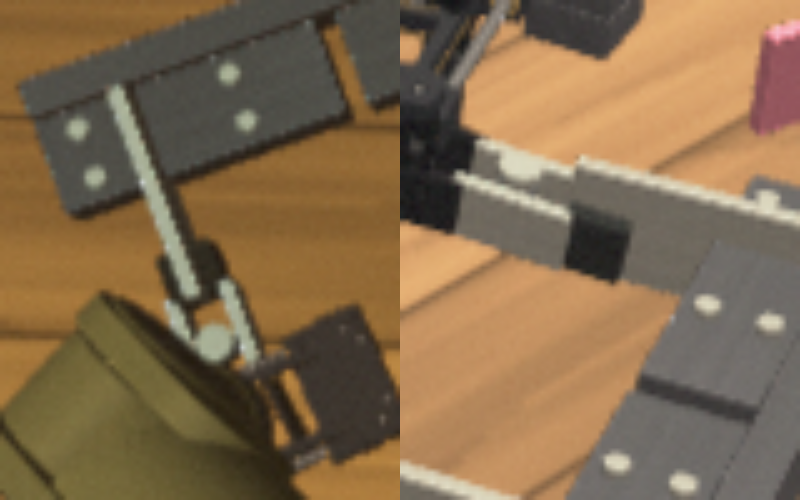

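The clamp bites the left plate squarely, with its pads fully past the edge. I'll rise and move over to the second clamp.

send_rows(xyz=[[0,0,-0.02],[0,0,-0.03],[0,0,-0.04],[0,0,0],[0,0,0],[0,0,0],[0,0,0],[0,0,0],[0,0,0]], rotation=[[0,0,0],[0,0,0],[0,0,0],[0,0,0.0912],[0,0,0.0912],[0,0,0.0912],[0,0,0.0912],[0,0,0.0912],[0,0,0]], jaw=[1,1,1,1,1,1,1,1,1])

```text
time_s: 15.1
tool_pos: [0.4583, 0.302, 0.2932]
tool_rot: [180.0, -0.0, -0.6]
force: [-0.4, 0.0, -0.6]
grip_width: 0.0873
grasp_force: 0.0
```

send_rows(xyz=[[-0.0015,0.0275,0],[-0.0015,0.0275,0],[-0.0015,0.0275,0],[-0.0015,0.0275,0],[-0.0015,0.0275,0],[-0.0015,0.0275,0],[-0.0015,0.0275,0],[-0.0015,0.0275,0],[-0.0015,0.0275,0],[-0.0015,0.0275,0],[-0.0015,0.0275,0],[-0.0015,0.0275,0],[-0.0015,0.0275,0],[0,0,0]], rotation=[[0,0,0],[0,0,0],[0,0,0],[0,0,0],[0,0,0],[0,0,0],[0,0,0],[0,0,0],[0,0,0],[0,0,0],[0,0,0],[0,0,0],[0,0,0],[0,0,0]], jaw=[1,1,1,1,1,1,1,1,1,1,1,1,1,1])

```text
time_s: 16.5
tool_pos: [0.4348, -0.0589, 0.2932]
tool_rot: [179.9, 0.0, -0.8]
force: [-0.4, 0.6, -0.2]
grip_width: 0.0872
grasp_force: 0.0
```

```bash
python3 -c "
from h import *
go(.4298,-.221,.12,-.6)
c=cam();t=c['image'];cv2.imwrite('pics/t7.png',t);o=cv2.imread('pics/top0.png');b=cam('scene');o2=cv2.imread('pics/scene0.png')
for n,p in (('B',(.4848,-.2215,.03)),('C',(.4271,-.329,.03)),('iso',(.583,-.3685,.02)),('tray',(.7,-.12,.01)),('clampL',(.51,.325,.03))):
  for cc,oo in((c,o),(b,o2)):
    u,v=map(int,pr(cc,p)); print(n,u,v,int((cv2.absdiff(oo,cc['image'])[v-22:v+22,u-25:u+25].max(2)>40).sum()))"
```

```text
t 16.5 pos [ 0.4348 -0.0589  0.2932] rot [ 1.7991e+02  2.0000e-02 -7.8000e-01] F [-0.4  0.6 -0.2] w 0.0872 gf 0.0
 turn z rad -0.003  then shift [-0.0034  0.1622  0.0097]
B 410 268 350
B 186 318 0
C 447 288 0
C 122 328 132
iso 460 236 171
iso 146 390 231
tray 376 195 0
tray 294 360 0
clampL 223 254 471
clampL 382 218 972
```

send_rows(xyz=[[-0.0006,0.027,0],[-0.0006,0.027,0],[-0.0006,0.027,0],[-0.0006,0.027,0],[-0.0006,0.027,0],[-0.0006,0.027,0],[0,0,0.01],[0,0,0.02],[0,0,0],[0,0,0]], rotation=[[0,0,0],[0,0,0],[0,0,0],[0,0,0],[0,0,0],[0,0,0],[0,0,0],[0,0,0],[0,0,0],[0,0,0]], jaw=[1,1,1,1,1,1,1,1,1,1])

```text
time_s: 17.6
tool_pos: [0.4304, -0.2158, 0.263]
tool_rot: [-179.9, 0.1, -0.4]
force: [-0.1, 0.1, 0.3]
grip_width: 0.0872
grasp_force: 0.0
```

```bash
python3 -c "
from h import *
go(.4298,-.221,.0232,-.6)
b=cam('scene');o2=cv2.imread('pics/scene0.png');D=cv2.absdiff(o2,b['image']).max(2)>40
print(D[300:345,188:225].sum())"
```

```text
t 17.6 pos [ 0.4304 -0.2158  0.263 ] rot [-1.7995e+02  6.0000e-02 -4.2000e-01] F [-0.1  0.1  0.3] w 0.0872 gf 0.0
 turn z rad 0.003  then shift [-0.0005  0.0052  0.0763]
0
```

send_rows(xyz=[[0,0.005,0],[0,0,0.026],[0,0,0.026],[0,0,0.024],[0,0,0],[0,0,0],[0,0,0],[0,0,0],[0,0,0],[0,0,0],[0,0,0],[0,0,0],[0,0,0],[0,0,-0.02],[0,0,-0.03],[0,0,-0.04],[0,0,0],[0,0,0]], rotation=[[0,0,0],[0,0,0],[0,0,0],[0,0,0],[0,0,0],[0,0,0],[0,0,0],[0,0,0],[0,0,0],[0,0,0],[0,0,0],[0,0,0],[0,0,0],[0,0,0],[0,0,0],[0,0,0],[0,0,0],[0,0,0]], jaw=[1,1,1,1,1,0,0,0,0,0,0,0,0,0,0,0,0,0], newtons=25)

```text
time_s: 19.45
tool_pos: [0.4302, -0.2224, 0.2781]
tool_rot: [179.9, -0.1, -0.6]
force: [0.2, 0.1, -1.3]
grip_width: 0.0237
grasp_force: 24.7
```

```bash
python3 -c "
from h import *
# standoff 70 mm back from R plate
u=np.array([.9323,.3616]);g=np.array([.6316,.1061])-.150*u;print(g)
go(g[0],g[1],.040,24)"
```

```text
[0.491755 0.05186 ]
t 19.45 pos [ 0.4302 -0.2224  0.2781] rot [ 1.7993e+02 -1.0000e-01 -5.8000e-01] F [ 0.2  0.1 -1.3] w 0.0237 gf 24.7
 turn z rad -0.429  then shift [ 0.1678 -0.2255  0.0746]
```

send_rows(xyz=[[0,0,0],[0,0,0],[0,0,0],[0,0,0],[0,0,0],[0.0168,-0.0226,0],[0.0168,-0.0226,0],[0.0168,-0.0226,0],[0.0168,-0.0226,0],[0.0168,-0.0226,0],[0.0168,-0.0226,0],[0.0168,-0.0226,0],[0.0168,-0.0226,0],[0.0168,-0.0226,0],[0.0168,-0.0226,0],[0,0,0.024],[0,0,0.025],[0,0,0.024],[0,0,0],[0,0,0]], rotation=[[0,0,-0.086],[0,0,-0.086],[0,0,-0.086],[0,0,-0.086],[0,0,-0.086],[0,0,0],[0,0,0],[0,0,0],[0,0,0],[0,0,0],[0,0,0],[0,0,0],[0,0,0],[0,0,0],[0,0,0],[0,0,0],[0,0,0],[0,0,0],[0,0,0],[0,0,0]], jaw=[0,0,0,0,0,0,0,0,0,0,0,0,0,0,0,0,0,0,0,0])

```text
time_s: 21.45
tool_pos: [0.4906, 0.0526, 0.2033]
tool_rot: [-179.9, 0.1, 24.1]
force: [0.5, 0.3, -2.1]
grip_width: 0.0237
grasp_force: 24.7
```

```bash
python3 -c "
from h import *
go(.4918,.0519,.040,24)
t=cam()['image']
cv2.imwrite('pics/t8.png',cv2.resize(t[180:255,265:345],None,fx=8,fy=8,interpolation=cv2.INTER_CUBIC))"
```

```text
t 21.45 pos [0.4906 0.0526 0.2033] rot [-1.7992e+02  1.5000e-01  2.4070e+01] F [ 0.5  0.3 -2.1] w 0.0237 gf 24.7
 turn z rad 0.001  then shift [ 0.0008  0.0011 -0.0002]
```

View pics/t8.png

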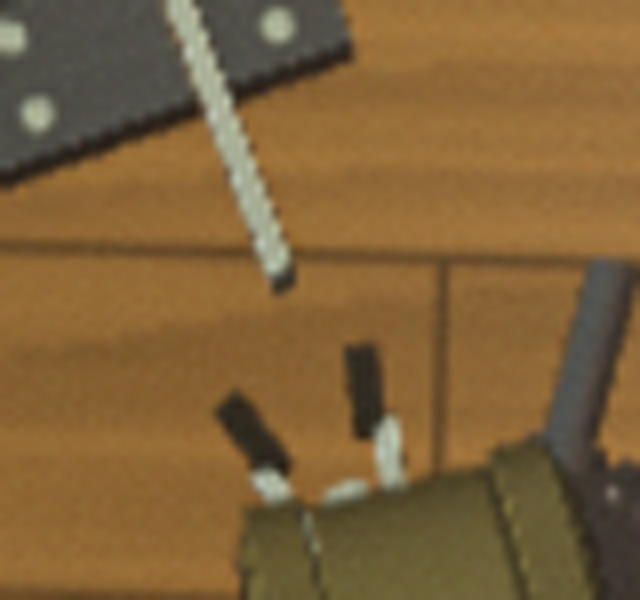

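Tips at (230,400) and (361,345), pin about (350,512) and partly hidden, plate front at (279,275). The clamp is nearly parallel to the plate.

```bash
python3 -c "
from h import *
fix(8,(265,180),(350,512),(230,400),(361,345),.0165,(.6316,.1061),21.2,.025)"
```

```text
pin rel to tool [ 0.0604 -0.0008] clamp yaw 22.72 tool 24.057118600924863 tip ahead 0.0546
turn z 0.0266 goal grasp [0.5528 0.0732] shift after [0.0643 0.0045] tool yaw 22.53
```

send_rows(xyz=[[0,0,0],[0,0.0045,0],[0.01,0,0],[0.01,0,0],[0.01,0,0],[0.008,0,0],[0.007,0,0],[0.007,0,0],[0.006,0,0],[0.006,0,0],[0,0,0],[0,0,0]], rotation=[[0,0,0.027],[0,0,0],[0,0,0],[0,0,0],[0,0,0],[0,0,0],[0,0,0],[0,0,0],[0,0,0],[0,0,0],[0,0,0],[0,0,0]], jaw=[0,0,0,0,0,0,0,0,0,0,0,0])

```text
time_s: 22.75
tool_pos: [0.5521, 0.073, 0.2041]
tool_rot: [-180.0, 0.0, 22.5]
force: [-0.8, 0.1, -1.2]
grip_width: 0.0235
grasp_force: 24.7
```

```bash
python3 -c "
from h import *
go(.5528,.0732,.040,22.5)
t=cam()['image'];s=cam('scene')['image']
cv2.imwrite('pics/t9.png',np.hstack([cv2.resize(t[145:245,265:345],None,fx=5,fy=5),cv2.resize(s[240:340,310:390],None,fx=5,fy=5)]))"
```

```text
t 22.75 pos [0.5521 0.073  0.2041] rot [-1.800e+02  3.000e-02  2.252e+01] F [-0.8  0.1 -1.2] w 0.0235 gf 24.7
 turn z rad 0.0  then shift [0.0008 0.0001 0.0006]
```

View pics/t9.png

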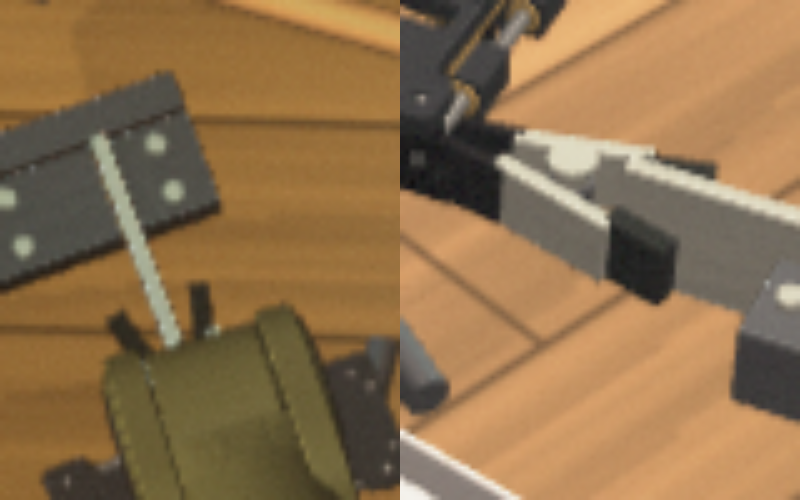

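The plate is centred in the mouth with its edge behind the pads. I'll release with a limited opening, since the bolt lies close by.

send_rows(xyz=[[0,0,0],[0,0,0],[0,0,0],[0,0,0],[0,0,0],[0,0,0],[0,0,0],[0,0,-0.02],[0,0,-0.03],[0,0,-0.04],[0,0,0],[0,0,0]], rotation=[[0,0,0],[0,0,0],[0,0,0],[0,0,0],[0,0,0],[0,0,0],[0,0,0],[0,0,0],[0,0,0],[0,0,0],[0,0,0],[0,0,0]], jaw=[0.35,0.45,0.55,0.65,0.75,0.75,0.75,0.75,0.75,0.75,0.75,0.75])

```text
time_s: 24.05
tool_pos: [0.5525, 0.0731, 0.2954]
tool_rot: [179.9, -0.1, 22.5]
force: [-0.0, -0.6, -1.0]
grip_width: 0.065
grasp_force: 0.0
```

```bash
python3 -c "
from h import *
go(.385,-.2936,.12,-40)
c=cam();cv2.imwrite('pics/t10.png',c['image']);o=cv2.imread('pics/top0.png');b=cam('scene');cv2.imwrite('pics/s10.png',b['image']);o2=cv2.imread('pics/scene0.png')
for n,p in (('C',(.4271,-.329,.03)),('tray',(.7,-.12,.01)),('bolt',(.59,-.02,.0))):
  for cc,oo in((c,o),(b,o2)):
    u,v=map(int,pr(cc,p)); print(n,u,v,int((cv2.absdiff(oo,cc['image'])[v-22:v+22,u-25:u+25].max(2)>40).sum()))"
```

```text
t 24.05 pos [0.5525 0.0731 0.2954] rot [ 1.7993e+02 -1.4000e-01  2.2510e+01] F [-0.  -0.6 -1. ] w 0.065 gf 0.0
 turn z rad 1.091  then shift [0.1074 0.3886 0.0119]
C 447 288 7
C 122 328 132
tray 376 195 0
tray 294 360 0
bolt 341 231 691
bolt 297 309 0
```

send_rows(xyz=[[0,0,0],[0,0,0],[0,0,0],[0,0,0],[0,0,0],[0,0,0],[0,0,0],[0,0,0],[0,0,0]], rotation=[[0,0,0.1364],[0,0,0.1364],[0,0,0.1364],[0,0,0.1364],[0,0,0.1364],[0,0,0.1364],[0,0,0.1364],[0,0,0.1364],[0,0,0]], jaw=[1,1,1,1,1,1,1,1,1])

```text
time_s: 25.05
tool_pos: [0.5516, 0.0728, 0.2926]
tool_rot: [179.9, 0.1, -40.0]
force: [-0.7, 0.3, -0.0]
grip_width: 0.0872
grasp_force: 0.0
```

send_rows(xyz=[[0.0067,0.0243,0],[0.0067,0.0243,0],[0.0067,0.0243,0],[0.0067,0.0243,0],[0.0067,0.0243,0],[0.0067,0.0243,0],[0.0067,0.0243,0],[0.0067,0.0243,0],[0.0067,0.0243,0],[0.0067,0.0243,0],[0.0067,0.0243,0],[0.0067,0.0243,0],[0.0067,0.0243,0],[0.0067,0.0243,0],[0.0067,0.0243,0],[0.0067,0.0243,0],[0,0,0.012],[0,0,0],[0,0,0]], rotation=[[0,0,0],[0,0,0],[0,0,0],[0,0,0],[0,0,0],[0,0,0],[0,0,0],[0,0,0],[0,0,0],[0,0,0],[0,0,0],[0,0,0],[0,0,0],[0,0,0],[0,0,0],[0,0,0],[0,0,0],[0,0,0],[0,0,0]], jaw=[1,1,1,1,1,1,1,1,1,1,1,1,1,1,1,1,1,1,1])

```text
time_s: 26.95
tool_pos: [0.3845, -0.2927, 0.2814]
tool_rot: [-180.0, 0.1, -39.9]
force: [-0.6, 0.2, -0.7]
grip_width: 0.087
grasp_force: 0.0
```

```bash
python3 -c "
from h import *
go(.385,-.2936,.0232,-40)
c=cam();t=c['image'];b=cam('scene');cv2.imwrite('pics/s11.png',b['image']);s=b['image']
print((cv2.absdiff(cv2.imread('pics/s10.png'),s)[300:350,100:150].max(2)>40).sum())
L=np.hstack([cv2.resize(t[185:285,180:260],None,fx=4,fy=4),cv2.resize(s[180:280,360:440],None,fx=4,fy=4)])
R=np.hstack([cv2.resize(t[150:220,255:335],(320,280)),cv2.resize(s[230:330,300:380],(320,280))])
cv2.imwrite('pics/t11.png',np.vstack([L[100:380],R]))"
```

```text
t 26.95 pos [ 0.3845 -0.2927  0.2814] rot [-1.7999e+02  1.3000e-01 -3.9850e+01] F [-0.6  0.2 -0.7] w 0.087 gf 0.0
 turn z rad 0.003  then shift [0.001  0.0004 0.0947]
0
```

View pics/t11.png

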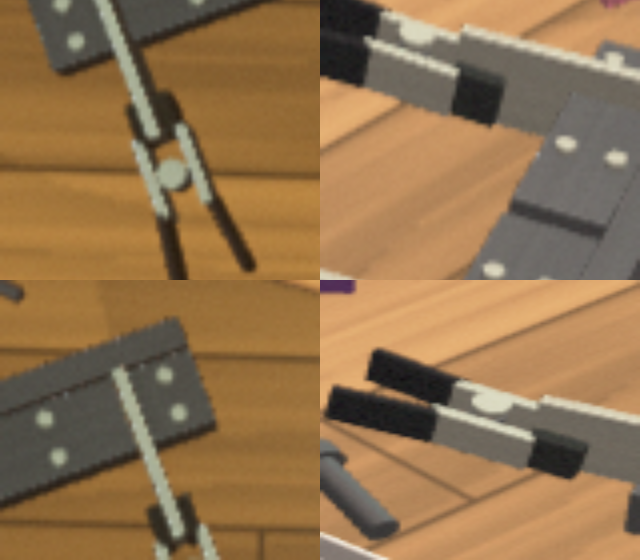

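Both clamps sit squarely on their plates. I'll measure pin-to-edge distances to check the bite depth.

```bash
python3 -c "
from h import *
c=cam();s=cam('scene');u=np.array([.9323,.3616])
PL=w(c,crop((173,174-0+100),4,(180,185)),.054)[:2];FL=w(c,crop((153,238),4,(180,185)),.06)[:2];print('L',(FL-PL)@u, PL,FL)
PLs=w(s,crop((415-320,33+100),4,(360,180)),.054)[:2];FLs=w(s,crop((462-320,28+100),4,(360,180)),.06)[:2];print('Ls',(FLs-PLs)@u,PLs,FLs)
PR=w(s,(343-.4,273.3),.054)[:2];FR=w(s,(355-.4,272.6),.06)[:2];print('Rs',(FR-PR)@u,PR,FR)
b=s['image'];cv2.imwrite('pics/s12.png',cv2.resize(b[250:310,320:400],None,fx=8,fy=8,interpolation=cv2.INTER_CUBIC))
"
```

```text
L 0.028482347557091302 [0.51259604 0.32182902] [0.53764752 0.33600726]
Ls 0.025898942188966798 [0.51603908 0.31885988] [0.53661026 0.33744514]
Rs 0.024240407672726675 [0.61196784 0.08891316] [0.63190481 0.10454692]
```

View pics/s12.png

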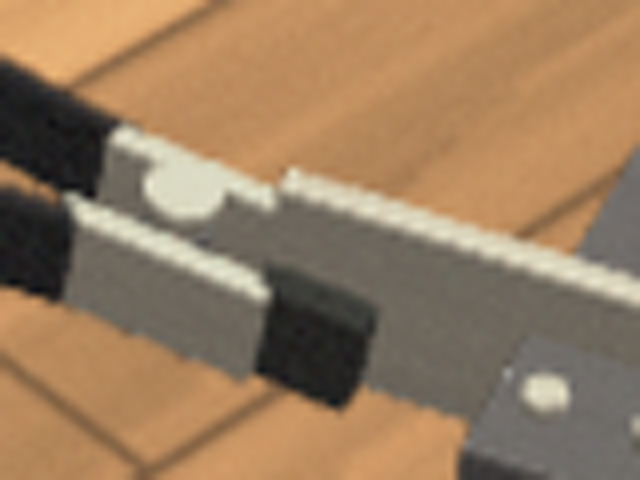

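send_rows(xyz=[[0,0,0.025],[0,0,0.025],[0,0,0.025],[0,0,0.02],[0,0,0],[0,0,0],[0,0,0],[0,0,0],[0,0,0],[0,0,0],[0,0,0],[0,0,0],[0,0,0],[0,0,-0.03],[0,0,-0.03],[0,0,-0.035],[0,0,-0.035],[0,0,0],[0,0,0]], rotation=[[0,0,0],[0,0,0],[0,0,0],[0,0,0],[0,0,0],[0,0,0],[0,0,0],[0,0,0],[0,0,0],[0,0,0],[0,0,0],[0,0,0],[0,0,0],[0,0,0],[0,0,0],[0,0,0],[0,0,0],[0,0,0],[0,0,0]], jaw=[1,1,1,1,1,0,0,0,0,0,0,0,0,0,0,0,0,0,0], newtons=25)

```text
time_s: 29.05
tool_pos: [0.3843, -0.2938, 0.3178]
tool_rot: [-180.0, -0.1, -40.0]
force: [-0.0, -0.6, -1.9]
grip_width: 0.0226
grasp_force: 24.7
```

send_rows(xyz=[[0,0,0],[0,0,0],[0,0,0],[0,0,0],[0,0,0],[0,0,0],[0,0,0],[0,0,0],[0,0,0]], rotation=[[0,0,-0.122],[0,0,-0.122],[0,0,-0.122],[0,0,-0.122],[0,0,-0.122],[0,0,-0.122],[0,0,-0.122],[0,0,0],[0,0,0]], jaw=[0,0,0,0,0,0,0,0,0])

```text
time_s: 29.95
tool_pos: [0.3839, -0.2935, 0.3159]
tool_rot: [-179.9, 0.1, 8.8]
force: [0.3, -0.2, -1.6]
grip_width: 0.0231
grasp_force: 24.7
```

```bash
python3 -c "
from h import *
go(.649,-.127,.0283,9)"
```

```text
t 29.95 pos [ 0.3839 -0.2935  0.3159] rot [-1.799e+02  1.100e-01  8.760e+00] F [ 0.3 -0.2 -1.6] w 0.0231 gf 24.7
 turn z rad -0.004  then shift [ 0.2879 -0.123   0.1241]
```

send_rows(xyz=[[0.024,-0.0103,0],[0.024,-0.0103,0],[0.024,-0.0103,0],[0.024,-0.0103,0],[0.024,-0.0103,0],[0.024,-0.0103,0],[0.024,-0.0103,0],[0.024,-0.0103,0],[0.024,-0.0103,0],[0.024,-0.0103,0],[0.024,-0.0103,0],[0.024,-0.0103,0],[0,0,0.025],[0,0,0.025],[0,0,0.025],[0,0,0.02],[0,0,0],[0,0,0]], rotation=[[0,0,0],[0,0,0],[0,0,0],[0,0,0],[0,0,0],[0,0,0],[0,0,0],[0,0,0],[0,0,0],[0,0,0],[0,0,0],[0,0,0],[0,0,0],[0,0,0],[0,0,0],[0,0,0],[0,0,0],[0,0,0]], jaw=[0,0,0,0,0,0,0,0,0,0,0,0,0,0,0,0,0,0])

```text
time_s: 31.75
tool_pos: [0.6495, -0.127, 0.2218]
tool_rot: [-180.0, 0.1, 8.8]
force: [0.3, 0.5, -0.4]
grip_width: 0.0233
grasp_force: 24.7
```

```bash
python3 -c "
from h import *
go(.649,-.127,.0283,9)
s=cam('scene')['image'];t=cam()['image']
cv2.imwrite('pics/s13.png',np.hstack([cv2.resize(s[260:420,180:370],None,fx=2.5,fy=2.5),cv2.resize(t[140:300,340:440],None,fx=2.5,fy=2.5)]))"
```

```text
t 31.75 pos [ 0.6495 -0.127   0.2218] rot [-1.7997e+02  7.0000e-02  8.8500e+00] F [ 0.3  0.5 -0.4] w 0.0233 gf 24.7
 turn z rad -0.003  then shift [-0.0005 -0.0001  0.03  ]
```

View pics/s13.png

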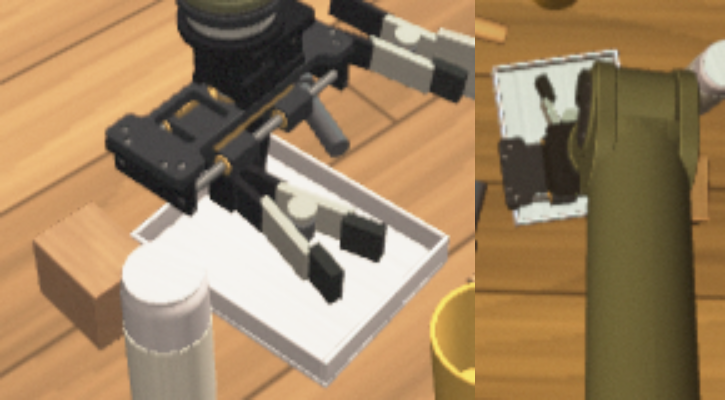

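The clamp hangs inside the tray outline. I'll lower and release it.

send_rows(xyz=[[0,0,0.015],[0,0,0.009],[0,0,0.004],[0,0,0],[0,0,0],[0,0,0],[0,0,0],[0,0,0],[0,0,0],[0,0,0],[0,0,0],[0,0,0],[0,0,-0.02],[0,0,-0.04],[0,0,-0.04],[0,0,-0.04],[0,0,0]], rotation=[[0,0,0],[0,0,0],[0,0,0],[0,0,0],[0,0,0],[0,0,0],[0,0,0],[0,0,0],[0,0,0],[0,0,0],[0,0,0],[0,0,0],[0,0,0],[0,0,0],[0,0,0],[0,0,0],[0,0,0]], jaw=[0,0,0,0,0.35,0.5,0.65,0.8,0.9,1,1,1,1,1,1,1,1])

```text
time_s: 33.55
tool_pos: [0.6516, -0.1271, 0.342]
tool_rot: [179.8, -0.7, 8.9]
force: [0.1, 0.2, 0.3]
grip_width: 0.0872
grasp_force: 0.0
```

```bash
python3 -c "
from h import *
# start behind OFF knob on robot side: base -0.08u
u=np.array([.866,-.5]);g=np.array([.5829,-.3685])-.080*u;print(g)
go(g[0],g[1],.0985,-30)"
```

```text
[ 0.51362 -0.3285 ]
t 33.55 pos [ 0.6516 -0.1271  0.342 ] rot [179.76  -0.68   8.91] F [0.1 0.2 0.3] w 0.0872 gf 0.0
 turn z rad 0.679  then shift [-0.0188  0.2434  0.08  ]
```

send_rows(xyz=[[0,0,0],[0,0,0],[0,0,0],[0,0,0],[0,0,0],[-0.0019,0.0243,0],[-0.0019,0.0243,0],[-0.0019,0.0243,0],[-0.0019,0.0243,0],[-0.0019,0.0243,0],[-0.0019,0.0243,0],[-0.0019,0.0243,0],[-0.0019,0.0243,0],[-0.0019,0.0243,0],[-0.0019,0.0243,0],[0,0,0],[0,0,0]], rotation=[[0,0,0.1358],[0,0,0.1358],[0,0,0.1358],[0,0,0.1358],[0,0,0.1358],[0,0,0],[0,0,0],[0,0,0],[0,0,0],[0,0,0],[0,0,0],[0,0,0],[0,0,0],[0,0,0],[0,0,0],[0,0,0],[0,0,0]], jaw=[0,0,0,0,0,0,0,0,0,0,0,0,0,0,0,0,0])

```text
time_s: 35.25
tool_pos: [0.5115, -0.3282, 0.3341]
tool_rot: [-180.0, 0.0, -30.1]
force: [0.4, 0.7, 0.6]
grip_width: 0.0002
grasp_force: 0.0
```

```bash
python3 -c "
from h import *
go(.5136,-.3285,.0985,-30)
c=cam();t=c['image'];s=cam('scene');o=cv2.imread('pics/top0.png');cv2.imwrite('pics/t14.png',t);cv2.imwrite('pics/s14.png',s['image'])
g=t.max(2);m=np.zeros_like(g);cv2.fillPoly(m,[np.array([(348,168),(396,160),(406,222),(356,229)])],255)
d=((g<80)&(m>0)&(cv2.absdiff(o,t).max(2)>60)).astype(np.uint8);n,l,st,ce=cv2.connectedComponentsWithStats(d)
for i in range(1,n):
  if st[i,4]>4: print(st[i],ce[i].round(1),w(c,ce[i],.03).round(3))
# clamps on plates vs s11 picture
D=(cv2.absdiff(cv2.imread('pics/s11.png'),s['image']).max(2)>40);print('L',D[195:260,360:430].sum(),'R',D[245:310,305:395].sum())
d=(cv2.absdiff(o,t).max(2)>60).astype(np.uint8);n,l,st,ce=cv2.connectedComponentsWithStats(d)
for i in range(1,n):
  if st[i,4]>15: print('diff',st[i])
"
```

```text
t 35.25 pos [ 0.5115 -0.3282  0.3341] rot [-1.7998e+02  1.0000e-02 -3.0060e+01] F [0.4 0.7 0.6] w 0.0002 gf 0.0
 turn z rad -0.001  then shift [ 0.002  -0.0008  0.0721]
[370 173  10  11  88] [374.3 177.6] [ 0.749 -0.111  0.03 ]
[368 201   4  20  51] [369.4 210.9] [ 0.649 -0.099  0.03 ]
[383 201   9  18  63] [387.3 209. ] [ 0.656 -0.151  0.03 ]
L 0 R 0
diff [367 172  14  50 241]
diff [372 192   7   5  18]
diff [380 193  13  26 111]
diff [294 204  25  51 296]
diff [470 219  11   9  71]
diff [ 433  221   85   83 2765]
diff [519 222  29  39 161]
diff [212 233  32  52 441]
diff [509 237  14  92 474]
diff [517 237  12  74 380]
diff [525 236  11  59 309]
diff [347 238  25  50 413]
diff [397 248  26  49 461]
diff [537 263  15  18 138]
diff [419 271  46  47 519]
diff [ 358  305  153  175 7219]
diff [ 552  334   88   65 3736]
diff [ 523  399  117   81 4495]
diff [334 434  11   7  32]
diff [346 442   7   6  21]
diff [300 463   8  17  69]
```

```bash
python3 -c "
from h import *
c=cam();t=cv2.imread('pics/t14.png');g=t.max(2)
o=cv2.imread('pics/top0.png')
for n,(x,y,W,H),F in (('L',(205,225,45,65),(.5381,.3369)),('R',(288,198,40,62),(.6316,.1061))):
  d=((g<75)&(o.max(2)>95)).astype(np.uint8);d2=np.zeros_like(d);d2[y:y+H,x:x+W]=d[y:y+H,x:x+W]
  k,l,st,ce=cv2.connectedComponentsWithStats(d2)
  print(n)
  for i in range(1,k):
    if st[i,4]>8:
      ys,xs=np.where(l==i);P=np.array([w(c,(a,b),.045)[:2] for a,b in zip(xs,ys)])-F;u=np.array([.9323,.3616]);v=np.array([-.3616,.9323])
      A=P@u;B=P@v;ev=np.polyfit(A,B,1)
      print(st[i],'along',A.min().round(4),A.mean().round(4),A.max().round(4),'lat',B.mean().round(4),'slope',ev.round(3))
"
```

```text
L
[219 233   7  12  36] along -0.0034 0.0161 0.0307 lat -0.0161 slope [-0.037 -0.016]
[212 237   8  14  29] along -0.015 0.0067 0.0265 lat 0.0084 slope [0.18  0.007]
[232 256  12  22  62] along -0.1117 -0.081 -0.0449 lat -0.029 slope [ 0.142 -0.017]
[220 263   7  21  73] along -0.1124 -0.0841 -0.0553 lat 0.015 slope [-0.133  0.004]
R
[299 204   5  12  32] along -0.0053 0.0125 0.0279 lat -0.0106 slope [-0.075 -0.01 ]
[292 207   7  11  38] along -0.006 0.0119 0.0275 lat 0.01 slope [0.103 0.009]
[312 230  11  19  54] along -0.1132 -0.0835 -0.0563 lat -0.0245 slope [ 0.137 -0.013]
[300 234   7  21  52] along -0.114 -0.0842 -0.0546 lat 0.0199 slope [-0.115  0.01 ]
```

The bite looks 1–2 mm shallower than full (pin about 30–31 mm from the edge). While the isolator is still off, I'll re-grip each clamp and seat it about 7 mm deeper.

send_rows(xyz=[[0,0,0],[0,0,0],[0,0,0],[0,0,0],[0,0,0],[0,0,0],[0,0,0],[0.018,-0.0358,0],[0.018,-0.0358,0],[0.018,-0.0358,0],[0.018,-0.0358,0],[0.018,-0.0358,0],[0.018,-0.0358,0],[0.018,-0.0358,0],[0.018,-0.0358,0],[0.018,-0.0358,0],[0.018,-0.0358,0],[0,0,0],[0,0,0],[0,0,0]], rotation=[[0,0,-0.1277],[0,0,-0.1277],[0,0,-0.1277],[0,0,-0.1277],[0,0,-0.1277],[0,0,-0.1277],[0,0,-0.1277],[0,0,0],[0,0,0],[0,0,0],[0,0,0],[0,0,0],[0,0,0],[0,0,0],[0,0,0],[0,0,0],[0,0,0],[0,0,0],[0,0,0],[0,0,0]], jaw=[0.78,0.78,0.78,0.78,0.78,0.78,0.78,0.78,0.78,0.78,0.78,0.78,0.78,0.78,0.78,0.78,0.78,0.78,0.78,0.78])

```text
time_s: 37.4
tool_pos: [0.5499, 0.0704, 0.3341]
tool_rot: [180.0, 0.0, 21.2]
force: [-0.1, -0.4, 0.1]
grip_width: 0.0681
grasp_force: 0.0
```

```bash
python3 -c "
from h import *
go(.5516,.0724,.040,21.2)"
```

```text
t 37.4 pos [0.5499 0.0704 0.3341] rot [1.7997e+02 3.0000e-02 2.1210e+01] F [-0.1 -0.4  0.1] w 0.0681 gf 0.0
 turn z rad 0.0  then shift [ 0.0024 -0.0012  0.1306]
```

send_rows(xyz=[[0.002,-0.001,0],[0,0,0.022],[0,0,0.022],[0,0,0.022],[0,0,0.022],[0,0,0.022],[0,0,0.02],[0,0,0]], rotation=[[0,0,0],[0,0,0],[0,0,0],[0,0,0],[0,0,0],[0,0,0],[0,0,0],[0,0,0]], jaw=[0.78,0.78,0.78,0.78,0.78,0.78,0.78,0.78])

```text
time_s: 38.2
tool_pos: [0.5501, 0.0711, 0.2014]
tool_rot: [-179.9, 0.3, 21.1]
force: [0.1, -0.2, -0.5]
grip_width: 0.0679
grasp_force: 0.0
```

send_rows(xyz=[[0,0,0],[0,0,0],[0,0,0],[0,0,0],[0,0,0],[0,0,0],[0,0,0],[0.003,0,0],[0.002,0,0],[0.002,0,0],[0,0,0],[0,0,0]], rotation=[[0,0,0],[0,0,0],[0,0,0],[0,0,0],[0,0,0],[0,0,0],[0,0,0],[0,0,0],[0,0,0],[0,0,0],[0,0,0],[0,0,0]], jaw=[0,0,0,0,0,0,0,0,0,0,0,0])

```text
time_s: 39.4
tool_pos: [0.5581, 0.0751, 0.2042]
tool_rot: [180.0, -0.0, 21.2]
force: [0.4, 0.4, -0.5]
grip_width: 0.0236
grasp_force: 24.7
```

send_rows(xyz=[[0,0,0],[0,0,0],[0,0,0],[0,0,0],[0,0,0],[0,0,0],[0,0,0],[0,0,-0.02],[0,0,-0.03],[0,0,-0.04],[0,0,-0.03],[0,0,0]], rotation=[[0,0,0],[0,0,0],[0,0,0],[0,0,0],[0,0,0],[0,0,0],[0,0,0],[0,0,0],[0,0,0],[0,0,0],[0,0,0],[0,0,0]], jaw=[0.35,0.45,0.55,0.65,0.75,0.75,0.75,0.75,0.75,0.75,0.75,0.75])

```text
time_s: 40.6
tool_pos: [0.5595, 0.0757, 0.3295]
tool_rot: [179.8, -0.5, 21.2]
force: [-0.5, 0.4, 1.0]
grip_width: 0.0652
grasp_force: 0.0
```

```bash
python3 -c "
from h import *
go(.4599,.3012,.040,21.2)"
```

```text
t 40.6 pos [0.5595 0.0757 0.3295] rot [179.84  -0.51  21.24] F [-0.5  0.4  1. ] w 0.0652 gf 0.0
 turn z rad 0.001  then shift [-0.0113 -0.2462  0.126 ]
```

send_rows(xyz=[[-0.0011,-0.0246,0],[-0.0011,-0.0246,0],[-0.0011,-0.0246,0],[-0.0011,-0.0246,0],[-0.0011,-0.0246,0],[-0.0011,-0.0246,0],[-0.0011,-0.0246,0],[-0.0011,-0.0246,0],[-0.0011,-0.0246,0],[-0.0011,-0.0246,0],[0,0,0],[0,0,0]], rotation=[[0,0,0],[0,0,0],[0,0,0],[0,0,0],[0,0,0],[0,0,0],[0,0,0],[0,0,0],[0,0,0],[0,0,0],[0,0,0],[0,0,0]], jaw=[0.85,0.85,0.85,0.85,0.85,0.85,0.85,0.85,0.85,0.85,0.85,0.85])

```text
time_s: 41.8
tool_pos: [0.4583, 0.3004, 0.3236]
tool_rot: [180.0, 0.1, 21.3]
force: [0.1, -0.2, -0.4]
grip_width: 0.074
grasp_force: 0.0
```

```bash
python3 -c "
from h import *
go(.4599,.3012,.040,21.2)"
```

```text
t 41.8 pos [0.4583 0.3004 0.3236] rot [1.7996e+02 6.0000e-02 2.1310e+01] F [ 0.1 -0.2 -0.4] w 0.074 gf 0.0
 turn z rad 0.002  then shift [ 0.0018 -0.0002  0.1201]
```

send_rows(xyz=[[0.0018,0,0],[0,0,0.02],[0,0,0.02],[0,0,0.02],[0,0,0.02],[0,0,0.02],[0,0,0.02],[0,0,0]], rotation=[[0,0,0],[0,0,0],[0,0,0],[0,0,0],[0,0,0],[0,0,0],[0,0,0],[0,0,0]], jaw=[0.85,0.85,0.85,0.85,0.85,0.85,0.85,0.85])

```text
time_s: 42.6
tool_pos: [0.4599, 0.2987, 0.2013]
tool_rot: [179.9, 0.3, 21.1]
force: [-0.7, -0.4, -0.5]
grip_width: 0.0741
grasp_force: 0.0
```

send_rows(xyz=[[0,0,0],[0,0,0],[0,0,0],[0,0,0],[0,0,0],[0,0,0],[0,0,0],[0.003,0,0],[0.002,0,0],[0.002,0,0],[0,0,0],[0,0,0]], rotation=[[0,0,0],[0,0,0],[0,0,0],[0,0,0],[0,0,0],[0,0,0],[0,0,0],[0,0,0],[0,0,0],[0,0,0],[0,0,0],[0,0,0]], jaw=[0,0,0,0,0,0,0,0,0,0,0,0])

```text
time_s: 43.8
tool_pos: [0.467, 0.3036, 0.2042]
tool_rot: [180.0, -0.0, 21.2]
force: [1.4, -0.4, -0.6]
grip_width: 0.024
grasp_force: 24.5
```

send_rows(xyz=[[0,0,0],[0,0,0],[0,0,0],[0,0,0],[0,0,0],[0,0,0],[0,0,0],[0,0,-0.02],[0,0,-0.03],[0,0,-0.04],[0,0,-0.04],[0,0,0]], rotation=[[0,0,0],[0,0,0],[0,0,0],[0,0,0],[0,0,0],[0,0,0],[0,0,0],[0,0,0],[0,0,0],[0,0,0],[0,0,0],[0,0,0]], jaw=[0.35,0.45,0.55,0.7,0.85,0.85,0.85,0.85,0.85,0.85,0.85,0.85])

```text
time_s: 45.0
tool_pos: [0.4681, 0.3052, 0.3405]
tool_rot: [-179.9, -0.6, 21.2]
force: [0.1, -0.6, 0.6]
grip_width: 0.0742
grasp_force: 0.0
```

```bash
python3 -c "
from h import *
go(.5136,-.3285,.16,-30)"
```

```text
t 45.0 pos [0.4681 0.3052 0.3405] rot [-179.93   -0.63   21.24] F [ 0.1 -0.6  0.6] w 0.0742 gf 0.0
 turn z rad 0.894  then shift [0.3562 0.5261 0.017 ]
```

send_rows(xyz=[[-0.0093,0.0304,0],[-0.0093,0.0304,0],[-0.0093,0.0304,0],[-0.0093,0.0304,0],[-0.0093,0.0304,0],[-0.0093,0.0304,0],[-0.0093,0.0304,0],[-0.0093,0.0304,0],[-0.0093,0.0304,0],[-0.0093,0.0304,0],[-0.0093,0.0304,0],[-0.0093,0.0304,0],[-0.0093,0.0304,0],[-0.0093,0.0304,0],[-0.0093,0.0304,0],[-0.0093,0.0304,0],[-0.0093,0.0304,0],[-0.0093,0.0304,0],[-0.0093,0.0304,0],[-0.0093,0.0304,0]], rotation=[[0,0,0],[0,0,0],[0,0,0],[0,0,0],[0,0,0],[0,0,0],[0,0,0],[0,0,0],[0,0,0],[0,0,0],[0,0,0],[0,0,0],[0,0,0],[0,0,0],[0,0,0],[0,0,0],[0,0,0],[0,0,0],[0,0,0],[0,0,0]], jaw=[0,0,0,0,0,0,0,0,0,0,0,0,0,0,0,0,0,0,0,0])

```text
time_s: 47.0
tool_pos: [0.5135, -0.3316, 0.3336]
tool_rot: [-180.0, 0.0, 21.2]
force: [0.6, -0.3, -0.3]
grip_width: 0.0005
grasp_force: 0.0
```

send_rows(xyz=[[0,0,0],[0,0,0],[0,0,0],[0,0,0],[0,0,0],[0,0,0],[0,0,0],[0,0,0],[0,0,0]], rotation=[[0,0,0.1277],[0,0,0.1277],[0,0,0.1277],[0,0,0.1277],[0,0,0.1277],[0,0,0.1277],[0,0,0.1277],[0,0,0],[0,0,0]], jaw=[0,0,0,0,0,0,0,0,0])

```text
time_s: 47.9
tool_pos: [0.5136, -0.3303, 0.3338]
tool_rot: [180.0, 0.0, -29.8]
force: [-0.1, -0.6, -0.0]
grip_width: 0.0
grasp_force: 0.0
```

```bash
cat > chk.py <<'E'
from h import *
c=cam();t=c['image'];g=t.max(2);o=cv2.imread('pics/top0.png')
for n,(x,y,W,H),F in (('L',(205,225,45,65),(.5381,.3369)),('R',(288,198,40,62),(.6316,.1061))):
  d=((g<75)&(o.max(2)>95)).astype(np.uint8);d2=np.zeros_like(d);d2[y:y+H,x:x+W]=d[y:y+H,x:x+W]
  k,l,st,ce=cv2.connectedComponentsWithStats(d2)
  for i in range(1,k):
    if st[i,4]>8:
      ys,xs=np.where(l==i);P=np.array([w(c,(a,b),.047)[:2] for a,b in zip(xs,ys)])-F;u=np.array([.9323,.3616]);v=np.array([-.3616,.9323])
      A=P@u;B=P@v;print(n,st[i],'along',A.min().round(4),A.max().round(4),'lat',B.mean().round(4),'slope',np.polyfit(A,B,1)[0].round(3))
# plate motion: compare plate tops with the first picture
for n,(x,y,W,H) in (('plL',(195,196,20,36)),('plR',(278,165,20,36)),('tray',(348,160,58,68))):
  p,_=cv2.phaseCorrelate(np.float32(cv2.cvtColor(o,6)[y:y+H,x:x+W]),np.float32(cv2.cvtColor(t,6)[y:y+H,x:x+W])); print(n,np.round(p,2))
E
python3 chk.py; python3 -c "
from h import *
go(.5136,-.3285,.0985,-30)"
```

```text
L [219 231   6  14  41] along -0.0037 0.0349 lat -0.0167 slope -0.1
L [212 235   7  14  20] along -0.0098 0.0317 lat 0.0086 slope 0.117
L [232 253  11  23  61] along -0.1064 -0.037 lat -0.0298 slope 0.133
L [219 262   8  20  76] along -0.1071 -0.0516 lat 0.0138 slope -0.12
R [298 202   6  12  35] along 0.0009 0.0341 lat -0.011 slope -0.081
R [291 205   7  11  37] along 0.0002 0.0336 lat 0.0104 slope 0.094
R [311 228  11  19  51] along -0.1069 -0.051 lat -0.0241 slope 0.155
R [299 233   7  20  48] along -0.1077 -0.0511 lat 0.0203 slope -0.105
plL [-0.24 -0.14]
plR [ 0.03 -0.02]
tray [0.28 0.1 ]
t 47.95 pos [ 0.5136 -0.3303  0.3339] rot [ 1.7999e+02  3.0000e-02 -2.9820e+01] F [0.8 0.1 0.4] w 0.0006 gf 0.0
 turn z rad 0.003  then shift [-0.0009 -0.0016  0.0719]
```

Both clamps are about 5–6 mm deeper, square, and the plates are unmoved. Now I'll throw the isolator back to on.

send_rows(xyz=[[0,0,0.024],[0,0,0.024],[0,0,0.023],[0,0,0],[0.008,0,0],[0.008,0,0],[0.008,0,0],[0.008,0,0],[0.008,0,0],[0.008,0,0],[0.008,0,0],[0.008,0,0],[0.008,0,0],[0.008,0,0],[0.006,0,0],[0,0,0]], rotation=[[0,0,0],[0,0,0],[0,0,0],[0,0,0],[0,0,0],[0,0,0],[0,0,0],[0,0,0],[0,0,0],[0,0,0],[0,0,0],[0,0,0],[0,0,0],[0,0,0],[0,0,0],[0,0,0]], jaw=[0,0,0,0,0,0,0,0,0,0,0,0,0,0,0,0])

```text
time_s: 49.55
tool_pos: [0.5888, -0.3737, 0.2629]
tool_rot: [-180.0, -0.0, -30.0]
force: [0.3, 0.7, -0.9]
grip_width: 0.0002
grasp_force: 0.0
```

send_rows(xyz=[[0.003,0,0],[0.002,0,0],[0.002,0,0],[0,0,0]], rotation=[[0,0,0],[0,0,0],[0,0,0],[0,0,0]], jaw=[0,0,0,0])

```text
time_s: 49.95
tool_pos: [0.5942, -0.3769, 0.2632]
tool_rot: [-180.0, -0.0, -30.0]
force: [-0.0, 1.5, -0.8]
grip_width: 0.0005
grasp_force: 0.4
```

send_rows(xyz=[[0.0015,0,0],[0.0015,0,0],[0,0,0]], rotation=[[0,0,0],[0,0,0],[0,0,0]], jaw=[0,0,0])

```text
time_s: 50.25
tool_pos: [0.5968, -0.3785, 0.2632]
tool_rot: [180.0, -0.0, -30.0]
force: [-0.5, 1.9, -0.9]
grip_width: 0.0005
grasp_force: 0.4
```

send_rows(xyz=[[0.0015,0,0],[0.0015,0,0],[0,0,0]], rotation=[[0,0,0],[0,0,0],[0,0,0]], jaw=[0,0,0])

```text
time_s: 50.55
tool_pos: [0.5986, -0.3795, 0.263]
tool_rot: [-180.0, 0.2, -30.0]
force: [-5.5, 3.6, 1.5]
grip_width: 0.0004
grasp_force: 2.9
```

```bash
cat > kn.py <<'E'
from h import *
s=cam('scene');o=cv2.imread('pics/scene0.png')
print('knob ON patch diff',(cv2.absdiff(o,s['image'])[368:405,125:165].max(2)>40).sum())
go(.6,-.38,.2,-30)
E
python3 kn.py
```

```text
knob ON patch diff 113
t 50.6 pos [ 0.5985 -0.3795  0.263 ] rot [-180.      0.22  -29.98] F [-5.   3.6  2.4] w 0.0005 gf 2.9
 turn z rad 0.0  then shift [ 0.0015 -0.0003 -0.1005]
```

Stop reached at about 6 N. I'll back off, rise clear and check against the first pictures.

send_rows(xyz=[[-0.012,0,0],[0,0,-0.03],[0,0,-0.04],[0,0,-0.04],[-0.02,0,0],[-0.02,0,0],[-0.02,0,0],[0,0,0],[0,0,0],[0,0,0]], rotation=[[0,0,0],[0,0,0],[0,0,0],[0,0,0],[0,0,0],[0,0,0],[0,0,0],[0,0,0],[0,0,0],[0,0,0]], jaw=[0,0,0,0,0,0,0,0,0,0])

```text
time_s: 51.6
tool_pos: [0.5377, -0.3444, 0.3736]
tool_rot: [180.0, -0.1, -30.0]
force: [0.2, 0.5, 1.1]
grip_width: 0.0004
grasp_force: 0.0
```

```bash
python3 kn.py; python3 chk.py; python3 -c "
from h import *
s=cam('scene')['image'];o=cv2.imread('pics/scene0.png');m=cv2.absdiff(o,s).max(2)>40
for n,(x,y,W,H) in dict(carton=(190,340,50,60),bolt=(288,285,35,40),bottle=(225,355,45,90),trayS=(235,310,125,100),purple=(250,205,65,35),pink=(428,170,50,40)).items(): print(n,m[y:y+H,x:x+W].sum())"
```

```text
knob ON patch diff 80
t 51.65 pos [ 0.5377 -0.3444  0.3733] rot [ 1.7999e+02 -6.0000e-02 -2.9980e+01] F [-0.2 -0.6  0.3] w 0.0004 gf 0.0
 turn z rad 0.0  then shift [ 0.0718 -0.0003  0.0098]
L [219 231   6  13  40] along -0.0009 0.0349 lat -0.0168 slope -0.086
L [211 235   8  14  21] along -0.0098 0.0326 lat 0.0087 slope 0.122
L [232 256  11  20  61] along -0.1064 -0.0451 lat -0.0299 slope 0.146
L [219 262   8  20  75] along -0.1071 -0.0516 lat 0.0139 slope -0.115
R [298 202   6  12  33] along 0.0009 0.0341 lat -0.0111 slope -0.06
R [291 205   7  11  37] along 0.0002 0.0336 lat 0.0104 slope 0.058
R [311 228  11  19  51] along -0.1069 -0.051 lat -0.0241 slope 0.155
R [299 233   7  20  46] along -0.1077 -0.052 lat 0.0202 slope -0.109
plL [-0.2  -0.18]
plR [0.05 0.  ]
tray [0.24 0.11]
carton 102
bolt 9
bottle 43
trayS 1784
purple 0
pink 0
```

```bash
python3 -c "
from h import *
s=cam('scene')['image'];o=cv2.imread('pics/scene0.png');t=cam();a=cv2.imread('pics/s1.png')
for n,i in(('start',o),('off',a),('now',s)):
  p=i[355:395,120:165].max(2)<50;y,x=np.where(p);print(n,len(x),(x.mean()+120).round(1),(y.mean()+355).round(1))
for nm,(x,y,W,H) in dict(carton=(190,340,50,60),bottle=(225,355,45,90),knob=(125,368,40,37)).items():
  yy,xx=np.where(cv2.absdiff(o,s).max(2)[y:y+H,x:x+W]>40);print(nm,xx.min()+x,xx.max()+x,yy.min()+y,yy.max()+y)
for n,i in(('start',cv2.imread('pics/top0.png')),('now',t['image'])):
  p=i[214:232,466:486].max(2)<50;y,x=np.where(p);print('top',n,len(x),x.mean()+466 if len(x) else 0,y.mean()+214 if len(x) else 0)
"
```

```text
start 192 134.8 375.0
off 40 122.4 357.8
now 139 138.2 382.1
carton 190 209 340 348
bottle 257 269 355 360
knob 131 146 371 388
top start 49 475.38775510204084 222.89795918367346
top now 160 478.06875 225.70625
```

```bash
python3 -c "
from h import *
s=cam('scene')['image'];o=cv2.imread('pics/scene0.png')
for n,i in(('start',o),('now',s)):
  p=(i[368:400,125:160].max(2)<60).astype(np.uint8);k,l,st,ce=cv2.connectedComponentsWithStats(p);j=1+st[1:,4].argmax();print(n,st[j],(ce[j]+[125,368]).round(1))
S=cam('scene')
for th in(.8,.9,.95,1.0):
  a=th-.5;b=np.array([.5829,-.3685]);u=np.array([.866,-.5]);q=b+.08*np.sin(a)*u;print(th,np.round(pr(S,[q[0],q[1],.022+.08*np.cos(a)]),1))
"
```

```text
start [  6   4  16  15 180] [138.3 379.1]
now [  6   6  16  15 176] [138.6 381.3]
0.8 [138.6 371.3]
0.9 [138.8 375.8]
0.95 [138.9 378.1]
1.0 [139.  380.5]
```

The lever is at full ON (knob at row 381.3, predicted 380.5 for angle 1.0). The carton and bottle changes are only the clamp that was taken away and the one now in the tray. Handing in.

```bash
python3 -c "
from cell import env
print(env.sign_off())"
```

```text
the job is handed in; nothing more can be done
None
```

The job is handed in, with no verdict shown: isolator thrown off first, a clamp on each of the two plates in the jig (re-seated once for a fuller bite), the spare clamp in the tray, and the isolator back on, at about 52 s of the 210 s allowed.

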